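# Turn the wrongly fitted label-guide arm end for end

### The job

One of the two label-guide arms on the bench is fitted back to front: its black roller stands next to the pivot pin instead of out over the rest post like on the other arm. Lift that arm off its pin, turn it end for end, and refit it with its plain eye fully down on the same pin, lying flat along its base with the roller end on the rest post. Let go of it, and leave the other arm alone.

Things in the scene. Friction and masses are not known exactly. Their poses are not given: they have to be found in the camera images.
- guide_mid (a point): Centre, half-way up, of the wrongly fitted arm: loose flat aluminium bar 208 mm long, 18 thick, 0.14-0.28 kg; web 24 mm wide (grasp across it here), a round eye (48 mm outside, 26 mm through bore) centred 80 mm to either side. A black roller, 26 mm across, stands 28 mm high on top, 48 mm from here along +x (roller end). z up. At the start it lies flat, roller-end eye on the pin.
- plain_eye (a point): Centre of the bore of the same arm's plain eye (the end without roller), half-way up its 18 mm thickness, 80 mm from guide_mid along its -x; same axes. At the start it lies on the rest post.
- pivot_pin (a point): Foot of that arm's fixed upright dark pin (13 mm across, 32 high, top 10 tapered) on its post. x: level, towards the bare rest post, centred 160 mm away; z up. Both grey posts are 46 mm square, tops 45 mm above the bench, 114 mm clear gap between them, on a fixed plate 225 x 60 x 10 mm. A seated arm lies on both posts, its centre 9 mm above this point. Place and angle vary.
- other_guide_mid (a point): Centre of the other, identical arm, rightly fitted on its own identical station (roller at the rest-post end): leave alone. Its roller's top is 91 mm above the bench.
Mind the look-alikes: they are no part of the job. What is shaped like the part that bears guide_mid but green or purple is not meant.

How it is judged:
By the outcome, as a careful person would: the job done as asked, in the order asked, and still so for the second after the job is handed in, with the robot touching nothing.
It also fails if it takes over 42 s, if anything falls off the work surface, if the arm or the gripper's body presses on something with over 40 N, if the wrist force passes 120 N, or if a joint passes its speed limit or range.

### The arm

A 6-joint arm with a two-finger parallel gripper is mounted at the origin on the work surface. World frame = base frame: x ahead of the robot, y to its left, z up, the work surface at z = 0. Lengths are in m, angles in degrees, forces in N, time in s.
With the tool pointing down it reaches from about 0.35 to 0.875 m from the base axis. Payload 4.2 kg.
Tool frame: the origin (TCP) lies between the finger pads; the fingertips stand 11 mm ahead of it and the grasp point (between the pads) lies 8 mm behind it; z points along the fingers, y is the direction in which the jaws open and shut (so a half turn about z gives the same grasp; the last joint's range is limited). The gripper opens to 87 mm and grips with 3 to 60 N. Pads are 19 mm wide; open, the fingers measure 117 mm over their backs; the gripper's body (75 mm by 190 mm) begins 51 mm behind the grasp point.
Start: joints at [90.905, 22.042, 0.453, 0, -68.411, -14.817], TCP at [0.15, 0.607, 0.234] pointing down, gripper open.
Joint ranges: [-179.83, 179.83], [-69.29, 118.12], [-61.27, 80.66], [-181.25, 117.63], [-171.15, -9.14], [-177.46, 177.46]. Speed limits (degrees/s): [159.86, 159.86, 180, 180, 180, 180].

### API

Orientations are given as a 3x3 rotation matrix whose columns are the frame's x, y, z axes.
In Python, from station import sense, capture, get_calibration, finish_job, search_frame, cut_out gives the robot as it stands.
- The arm moves only by the tool arm_command, never from a script. Its argument "rows" is a list of rows, each an object with "fingers": the opening in per cent of the stroke, from 0 (shut) to 100 (fully open); "travel": the shift along the tool's x, y, z in cm, a list of three; "roll": the turn about the tool's z in degrees. A call has 1 to 10 rows; each row is the pose to reach, as a shift and turn from the pose commanded when the call began, along the tool's axes at that moment; what a row does not reach only later rows make up. A row lasts 1/10 s, in which the tool goes at most 50 mm and 8.59 degrees, less where a joint would pass 70% of its speed; a pose out of reach is approached as far as the arm can. A call with a gripper value outside its range is refused whole. The fingers move at their own pace and stop on an object; the grip force is fixed at half the most. Time passes only in rows, so rows that repeat a pose let the fingers close. It gives the time, the measured TCP pose, the force and the opening at its end, in the units of the state.
- sense(): the state, without advancing time (a new reading comes with each control period).
- capture(name): name is "scene" or "top" or "wrist"; returns (picture, depth): 480x640x3 uint8, red, green, blue; 480x640 float32, m along the optical axis (not along the pixel's ray), 0 where there is no reading.
- get_calibration(name): a dict with "fov_y" (degrees; the focal length in pixels is half the picture's height over the tangent of half this angle, whatever the lens; pixels are square), "cx", "cy" (the principal point, pixels), "origin" and "attitude" of the camera in the world; the wrist camera has in their place "mount" (4x4, takes a point from camera to tool coordinates, whose origin is the TCP and whose axes are the flange's). Camera axes: x right, y down, z forward; pixel columns grow to the right and rows downward; lengths in m; the calibration is good to about 2 mm. A picture is of the moment at which its call begins: read the wrist's pose just before it. get_calibration takes no time and is no camera call.
- finish_job(): hands the job in, once; it reports no verdict.
Trained networks look in the newest picture that a camera, given by its name, has taken for a name from the list of things; names that differ only in an ending like _2 or _b are one class to them, and where a whole thing is asked for, a point or a joint stands for the part that bears it (a point fixed in the world has none). Each returns a list of dicts, best first, with "p" (0 to 1); they miss things now and then, are a little off and sometimes report something else, mostly with a low value. They report only what shows in the picture. A call takes as long as a camera call. They do not tell look-alikes from the thing itself.
- search_frame(camera, label): "position" ([x, y, z] in m, in world coordinates, good to about 4 mm: the middle of the surface that is visible of it).
- cut_out(camera, label): "mask" (480x640 bool, what is visible of it).
The state is a dict: "time_s": time; "joints": joint angles; "joint_velocities": joint speeds; "effort": joint torques, N m; "tcp_pos": TCP position; "ee_rot": TCP orientation; "wrist_force": force on the tool from outside, world axes, zero at the start; "moment": the same for the moment, N m; "gripper_width": opening from 0.0 (shut) to 1.0 (fully open).
Only numpy, scipy, OpenCV 4.12 (cv2) and the standard library are available. Lean on these libraries where they do the work, as an engineer would, in place of code of your own. Each camera call takes 0.05 s, during which the arm holds its last target. There are 200 camera calls.

## Working session

There is one attempt and no reset: what is moved stays moved. The work goes in short steps, Python scripts to look and compute and a tool call to move; the robot and the scene stay as the last step left them, time stands still between calls to the robot, and variables do not carry over. Pictures are saved under pics/ and viewed, about 8 in all and at most 12, crops included, and the job is handed in when it is done.

Besides the shell and the picture viewer there is one more tool, called after "Request:" in YAML: its name, and indented under it one key for each argument. arm_command: Moves the arm, as the interface text tells. Its arguments: {"type":"object","properties":{"rows":{"type":"array","items":{"type":"object","properties":{"fingers":{"type":"number"},"travel":{"type":"array","items":{"type":"number"}},"roll":{"type":"number"}}}}},"required":["rows"]}

```bash
mkdir -p pics; cat > h.py <<'E'
import numpy as np, cv2
from station import *
def K(c):
    g=get_calibration(c); return 240/np.tan(np.radians(g['fov_y']/2)),g
def pose(c,s=None):
    f,g=K(c)
    if 'mount' in g:
        s=s or sense(); M=np.array(g['mount']); R=np.array(s['ee_rot']); return R@M[:3,:3], R@M[:3,3]+np.array(s['tcp_pos'])
    return np.array(g['attitude']),np.array(g['origin'])
def cloud(c,d,s=None):
    f,g=K(c); R,o=pose(c,s); v,u=np.mgrid[:480,:640]
    P=np.stack([(u-g['cx'])/f*d,(v-g['cy'])/f*d,d],-1); return P@R.T+o
def save(n,p): cv2.imwrite('pics/'+n+'.png',cv2.cvtColor(p,cv2.COLOR_RGB2BGR))
E
python3 - <<'E'
from h import *
s=sense();print(s)
for c in ('scene','top'):
    p,d=capture(c);save(c+'0',p);np.save(c+'d.npy',d);np.save(c+'p.npy',p)
    print(c,get_calibration(c))
    for l in ('guide_mid','plain_eye','pivot_pin','other_guide_mid'):
        print(c,l,[(np.round(x['position'],3).tolist(),round(x['p'],2)) for x in search_frame(c,l)])
print(get_calibration('wrist'))
E
```

```text
{'time_s': 0.0, 'joints': array([ 9.09068292e+01,  2.20916987e+01,  3.79839011e-01, -2.82453562e-02,
       -6.84115410e+01, -1.48194392e+01]), 'joint_velocities': array([ 0.08436028, -0.06621461, -0.12040661, -0.05300026, -0.005257  ,
       -0.02890941]), 'effort': array([-7.60538956e-05, -3.90659881e+01,  1.87401474e+01,  4.21971560e+00,
        1.10499712e-02, -1.87554238e-04]), 'tcp_pos': array([0.15009067, 0.60611492, 0.23245204]), 'ee_rot': array([[ 9.70619863e-01, -2.40617750e-01, -4.24249603e-04],
       [-2.40618099e-01, -9.70617464e-01, -2.16068862e-03],
       [ 1.08115960e-04,  2.19928943e-03, -9.99997576e-01]]), 'wrist_force': array([ 1.14019441,  0.21327396, -0.63106695]), 'moment': array([0.00782794, 0.02410914, 0.02259953]), 'gripper_width': 0.9966540119326152}
scene {'fov_y': 55.65111974317344, 'cx': 330.1084227266104, 'cy': 234.54446987722523, 'origin': array([1.27472924, 0.73868919, 0.79126297]), 'attitude': array([[-0.54011919,  0.47828344, -0.69247109],
       [ 0.84133485,  0.32706427, -0.43033085],
       [ 0.02066243, -0.81503001, -0.57905022]])}
scene guide_
[... 678 characters left out ...]
, ([0.511, 0.166, 0.068], 0.61)]
top plain_eye [([0.2, 0.286, 0.016], 0.96), ([0.362, 0.696, 0.02], 0.79), ([0.514, 0.172, 0.063], 0.63), ([0.539, -0.168, 0.062], 0.33)]
top pivot_pin [([0.501, 0.172, 0.008], 0.91)]
top other_guide_mid [([0.543, -0.168, 0.063], 0.69)]
{'fov_y': 62.70016839729481, 'cx': 316.98054503381326, 'cy': 235.08774373040322, 'mount': array([[ 1.65905750e-04, -9.62955835e-01, -2.69659103e-01,
         7.38390306e-02],
       [ 9.99999981e-01,  1.86110283e-04, -4.93594907e-05,
         2.97897215e-04],
       [ 9.77173416e-05, -2.69659090e-01,  9.62955848e-01,
        -1.51541980e-01],
       [ 0.00000000e+00,  0.00000000e+00,  0.00000000e+00,
         1.00000000e+00]])}
```

View pics/scene0.png

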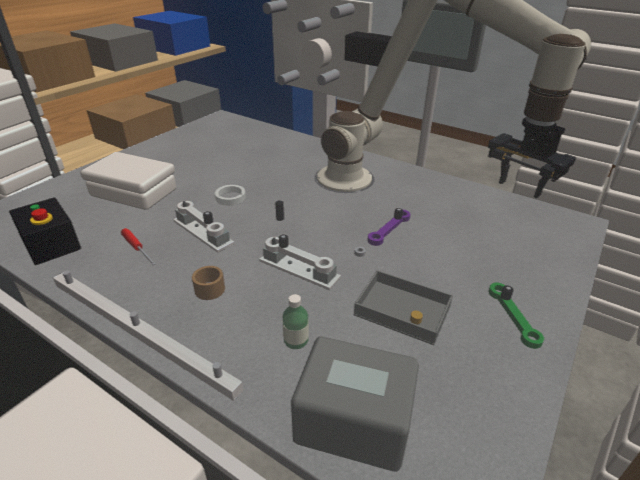

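View pics/top0.png

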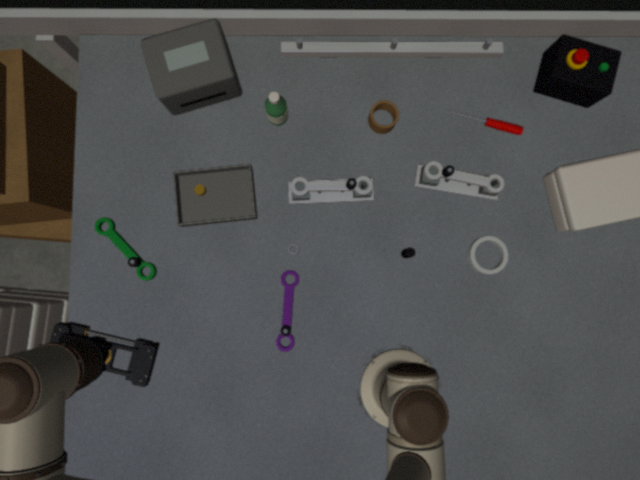

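The scene and top views show two aluminium arms: station A at top (331,188), scene (300,262), and station B at top (460,180), scene (203,225). The purple arm at top (288,310) and the green one at top (125,248) are look-alikes. I'll crop both stations to see which arm has its roller beside the pin.

```bash
python3 - <<'E'
from h import *
t=np.load('topp.npy');s=np.load('scenep.npy')
a=cv2.resize(t[145:215,275:515],None,fx=3.33,fy=3.33,interpolation=2)
b=cv2.resize(s[190:295,165:350],(800,int(105*800/185)),interpolation=2)[:360]
b=cv2.resize(s[190:295,165:350],(599,340),interpolation=2)
c=np.zeros((a.shape[0]+340,max(a.shape[1],599),3),np.uint8);c[:a.shape[0],:a.shape[1]]=a;c[a.shape[0]:,:599]=b
save('crop1',c);print(c.shape)
P=cloud('top',np.load('topd.npy'))
for n,(u,v) in dict(A_l=(300,186),A_r=(365,186),A_m=(331,185),A_roll=(351,184),B_roll=(448,172),B_l=(434,171),B_r=(496,184),B_m=(465,178)).items(): print(n,P[v,u].round(3))
E
```

```text
(573, 799, 3)
A_l [0.518 0.251 0.047]
A_r [0.513 0.087 0.068]
A_m [0.517 0.172 0.064]
A_roll [0.514 0.124 0.091]
B_roll [ 0.543 -0.118  0.09 ]
B_l [ 0.557 -0.096  0.043]
B_r [ 0.517 -0.246  0.069]
B_m [ 0.534 -0.17   0.062]
```

View pics/crop1.png

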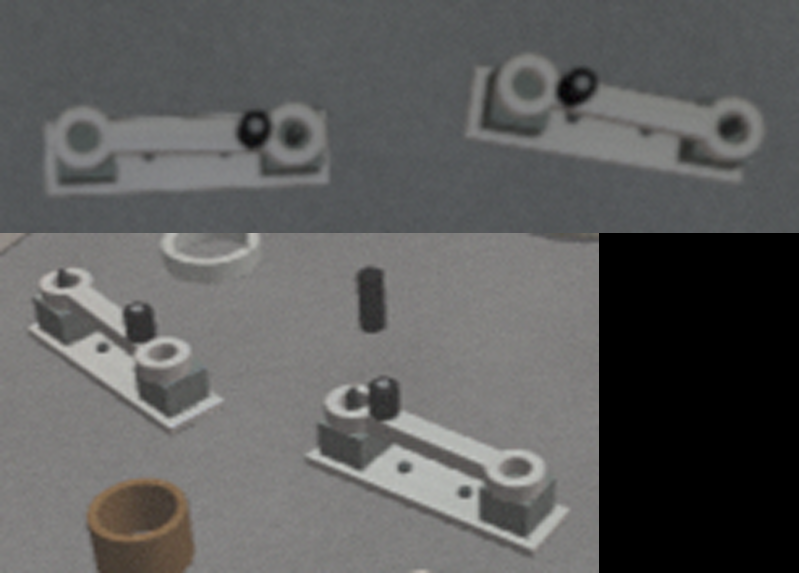

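Top and crop: A's roller (crop (253,130)) stands beside the eye with the dark pin (crop (295,130)). B's pin is at (735,125), far from its roller at (577,85), so B is right. Candidates for the wrong arm are A at top (331,188), B (465,178), purple (288,310) and green (125,248). I choose A: pin near (0.513, 0.09), rest post near (0.517, 0.25).

Request:
arm_command:
  rows:
    - {"fingers":100,"travel":[2,1.5,0],"roll":4}
    - {"fingers":100,"travel":[5,3.7,-0.5],"roll":9}
    - {"fingers":100,"travel":[8.5,6.2,-1],"roll":15}
    - {"fingers":100,"travel":[12,8.8,-1],"roll":21}
    - {"fingers":100,"travel":[15.5,11.3,-1],"roll":27}
    - {"fingers":100,"travel":[19,13.9,-1],"roll":33}
    - {"fingers":100,"travel":[22.5,16.4,-1],"roll":39}
    - {"fingers":100,"travel":[26,19,-1],"roll":45}
    - {"fingers":100,"travel":[29.5,21.5,-1],"roll":50}
    - {"fingers":100,"travel":[32.5,23.7,-1],"roll":55}

```text
time_s: 1.5
tcp_pos: [0.4097, 0.2968, 0.2439]
ee_rot: [[0.356, -0.934, 0.001], [-0.934, -0.356, 0.001], [-0.0, -0.001, -1.0]]
wrist_force: [1.1, 0.5, 0.2]
gripper_width: 0.998
```

Request:
arm_command:
  rows:
    - {"fingers":100,"travel":[3.3,-1.2,0],"roll":5}
    - {"fingers":100,"travel":[6.8,-2.4,0],"roll":10}
    - {"fingers":100,"travel":[10.2,-3.6,0],"roll":15}
    - {"fingers":100,"travel":[13,-4.6,0],"roll":19}
    - {"fingers":100,"travel":[15,-5.2,0],"roll":21.5}
    - {"fingers":100,"travel":[15.6,-5.4,0],"roll":22}
    - {"fingers":100,"travel":[15.6,-5.4,0],"roll":22}

```text
time_s: 2.2
tcp_pos: [0.5155, 0.1718, 0.2434]
ee_rot: [[-0.017, -1.0, -0.0], [-1.0, 0.017, -0.0], [0.0, 0.0, -1.0]]
wrist_force: [0.4, 0.4, -0.3]
gripper_width: 0.997
```

```bash
python3 - <<'E'
from h import *
s=sense();print(s['tcp_pos'],s['joints'],s['ee_rot'][:,0])
p,d=capture('wrist');save('w1',p);np.save('w1d.npy',d);np.save('w1p.npy',p)
for l in ('guide_mid','plain_eye','pivot_pin'):
    print(l,[(np.round(x['position'],3).tolist(),round(x['p'],2)) for x in search_frame('wrist',l)])
P=cloud('wrist',d,s);np.save('w1c.npy',P)
z=P[...,2];m=(z>.0585)&(z<.0675)&(d>0)
n,l,st,c=cv2.connectedComponentsWithStats(m.astype('uint8'))
for i in range(1,n):
    if st[i,4]>300:
        Q=P[l==i];print(st[i],Q[:,2].mean(),cv2.minAreaRect(Q[:,:2].astype('float32')*1000))
r=(z>.085)&(z<.097)&(d>0);print('roller',r.sum(),P[r].mean(0) if r.any() else 0)
E
```

```text
[0.51548015 0.17181661 0.24342327] [ 3.55338093e+01  1.36822784e+01 -1.01699742e+01 -6.62315065e-03
 -6.61567879e+01 -3.65040720e+01] [-1.69801974e-02 -9.99855826e-01  8.88350832e-06]
guide_mid [([0.286, 0.258, 0.01], 0.78), ([0.517, 0.16, 0.062], 0.64)]
plain_eye [([0.515, 0.161, 0.064], 0.72), ([0.285, 0.257, 0.006], 0.67)]
pivot_pin [([0.506, 0.157, 0.007], 0.88)]
[ 283   84   59   65 1961] 0.06324404082030936 ((517.9954833984375, 91.12945556640625), (47.0979118347168, 49.30419921875), 1.3653167486190796)
[ 292  166   52  150 4127] 0.06329516663166698 ((516.1507568359375, 199.58670043945312), (137.08132934570312, 46.970333099365234), 89.88109588623047)
roller 893 [0.51736119 0.12171798 0.09160554]
```

View pics/w1.png

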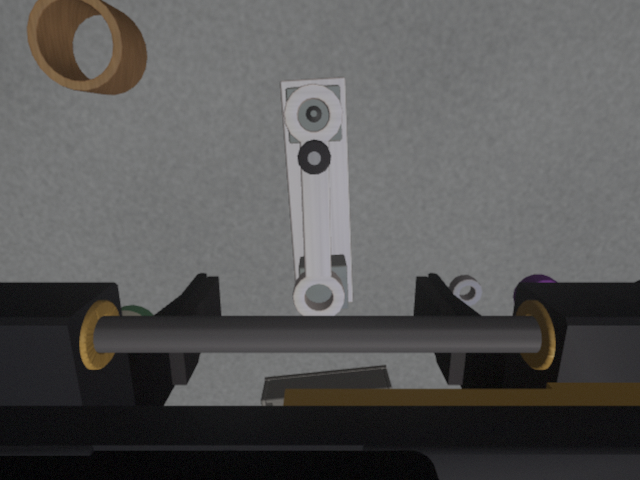

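Wrist view: pin eye at (313,113) with the dark pin inside it, roller (314,157), plain eye (319,297). The arm is confirmed as the wrong one. Next I'll measure the pin top, web axis and plate axis.

```bash
python3 - <<'E'
from h import *
P=np.load('w1c.npy');d=np.load('w1d.npy');im=np.load('w1p.npy');z=P[...,2]
near=(abs(P[...,0]-.517)<.05)&(P[...,1]>.04)&(P[...,1]<.30)
e=near&(np.hypot(P[...,0]-.518,P[...,1]-.091)<.013)
k=e&(z>.066)&(z<.085);print('pin',k.sum(),np.median(P[k],0) if k.any() else 0)
w=near&(z>.058)&(z<.068)&(P[...,1]>.14)&(P[...,1]<.21)
Q=P[w];ys=np.arange(.14,.21,.005);
c=[(y,(lambda q:(q.min()+q.max())/2)(Q[abs(Q[:,1]-y)<.0025,0])) for y in ys];f=np.polyfit(*np.array(c).T,1);print('web x=',f, [np.polyval(f,y) for y in (.091,.171,.251)])
pl=near&(z>.004)&(z<.016);Q=P[pl]
r=cv2.minAreaRect(Q[:,:2].astype('float32')*1000);print('plate',r)
# pin top by pixel at z=.077
f_,g=K('wrist');R,o=pose('wrist')
def ray(u,v,zz):
    a=R@np.array([(u-g['cx'])/f_,(v-g['cy'])/f_,1]);return o+a*(zz-o[2])/a[2]
print('pinpix',ray(314,113,.077),'eye2',ray(319,297,.063),'eye1',ray(313,114,.063),'tray',)
for u,v in((282,82),(345,78),(351,301)):print(ray(u,v,.01))
cv2.imwrite('pics/w1c.png',cv2.cvtColor(cv2.resize(im[70:170,260:370],None,fx=5,fy=5),4))
T=cloud('top',np.load('topd.npy'));z=T[...,2]
m=(abs(T[...,0]-.515)<.05)&(T[...,1]>.05)&(T[...,1]<.3)
for lo,hi in((.057,.07),(.005,.016)): print('top',cv2.minAreaRect(T[m&(z>lo)&(z<hi)][:,:2].astype('float32')*1000))
E
```

```text
pin 178 [0.5171218  0.08965829 0.07153683]
web x= [-0.0089054  0.5184748] [np.float64(0.5176644055701052), np.float64(0.5169519735791914), np.float64(0.5162395415882778)]
plate ((514.2659912109375, 168.9984893798828), (60.16864776611328, 224.17449951171875), 2.237459421157837)
pinpix [0.5158755  0.09029883 0.077     ] eye2 [0.5139981  0.25103037 0.063     ] eye1 [0.51678981 0.09067447 0.063     ] tray
[0.54519518 0.06092723 0.01      ]
[0.4875257  0.05832084 0.01      ]
[0.48001361 0.2803949  0.01      ]
top ((516.503662109375, 170.7130584716797), (45.86968994140625, 205.25852966308594), 0.5462417006492615)
top ((514.5706176757812, 175.00942993164062), (248.92210388183594, 99.04380798339844), 89.92510986328125)
```

Request:
arm_command:
  rows:
    - {"fingers":100,"travel":[0,0,2],"roll":-1.5}
    - {"fingers":100,"travel":[0.1,-0.1,5.5],"roll":-1.5}
    - {"fingers":80,"travel":[0.1,-0.1,9.5],"roll":-1.5}
    - {"fingers":70,"travel":[0.1,-0.1,13],"roll":-1.5}
    - {"fingers":70,"travel":[0.1,-0.1,16],"roll":-1.5}
    - {"fingers":70,"travel":[0.1,-0.1,18],"roll":-1.5}
    - {"fingers":70,"travel":[0.1,-0.1,19.2],"roll":-1.5}
    - {"fingers":70,"travel":[0.1,-0.1,19.6],"roll":-1.5}
    - {"fingers":60,"travel":[0.1,-0.1,19.6],"roll":-1.5}
    - {"fingers":50,"travel":[0.1,-0.1,19.6],"roll":-1.5}

```text
time_s: 3.4
tcp_pos: [0.5169, 0.172, 0.0487]
ee_rot: [[0.011, -1.0, 0.002], [-1.0, -0.011, 0.001], [-0.001, -0.002, -1.0]]
wrist_force: [0.6, 0.8, -0.9]
gripper_width: 0.595
```

Request:
arm_command:
  rows:
    - {"fingers":40,"travel":[0,0,0],"roll":0}
    - {"fingers":32,"travel":[0,0,0],"roll":0}
    - {"fingers":20,"travel":[0,0,0],"roll":0}
    - {"fingers":10,"travel":[0,0,0],"roll":0}
    - {"fingers":10,"travel":[0,0,0],"roll":0}
    - {"fingers":10,"travel":[0,0,0],"roll":0}
    - {"fingers":10,"travel":[0,0,0],"roll":0}

```text
time_s: 4.1
tcp_pos: [0.5164, 0.1714, 0.0479]
ee_rot: [[0.01, -1.0, 0.0], [-1.0, -0.01, 0.0], [-0.0, -0.0, -1.0]]
wrist_force: [-0.1, -0.1, 3.2]
gripper_width: 0.268
```

Request:
arm_command:
  rows:
    - {"fingers":10,"travel":[0,0,-0.5],"roll":0}
    - {"fingers":10,"travel":[0,0,-1.5],"roll":0}
    - {"fingers":10,"travel":[0,0,-3],"roll":0}
    - {"fingers":10,"travel":[0,0,-5],"roll":0}
    - {"fingers":10,"travel":[0,0,-7.5],"roll":0}
    - {"fingers":10,"travel":[0,0,-10],"roll":0}
    - {"fingers":10,"travel":[0,0,-12],"roll":0}
    - {"fingers":10,"travel":[0,0,-13],"roll":0}
    - {"fingers":10,"travel":[0,0,-13],"roll":0}
    - {"fingers":10,"travel":[0,0,-13],"roll":0}

```text
time_s: 5.1
tcp_pos: [0.5155, 0.171, 0.1766]
ee_rot: [[0.01, -1.0, -0.002], [-1.0, -0.01, -0.0], [0.0, 0.002, -1.0]]
wrist_force: [-1.0, 0.8, -2.1]
gripper_width: 0.274
```

```bash
python3 - <<'E'
from h import *
s=sense();print(s['tcp_pos'],s['joints'],s['wrist_force'],s['gripper_width'])
p,d=capture('wrist');save('w2',p);P=cloud('wrist',d,s)
t=(P-s['tcp_pos'])@s['ee_rot']; np.save('w2t.npy',t)
# arm in tool coords
m=(d>0)&(abs(t[...,1])<.03)&(t[...,0]>.015)&(t[...,0]<.13)&(t[...,2]>-.06)&(t[...,2]<.02)
print(np.percentile(t[m][:,2],[2,25,50,75,98]))
Q=t[m];print('xmax',np.percentile(Q[:,0],99.8))
for n,a,b in(('web',.02,.03),('roll',.035,.06),('eye',.06,.11)):
    q=Q[(Q[:,0]>a)&(Q[:,0]<b)];print(n,len(q),q[:,1].min(),q[:,1].max(),np.median(q[:,2]))
E
```

```text
[0.51546426 0.1710252  0.17663503] [ 3.54441291e+01  1.70050621e+01 -1.58111239e+01 -4.81093608e-02
 -5.72815698e+01 -3.48581961e+01] [-0.96745296  0.77890947 -2.07643951] 0.2743322277266765
[-0.04546493 -0.04258679 -0.01567011 -0.01497908 -0.0067346 ]
xmax 0.10437597952774538
web 1506 -0.012220137600420395 0.011901531105621962 -0.015342083866488148
roll 6025 -0.012870426138384508 0.012600477205001551 -0.043474241321391285
eye 13155 -0.023993887677942347 0.023618007365353896 -0.015291520331365315
```

View pics/w2.png

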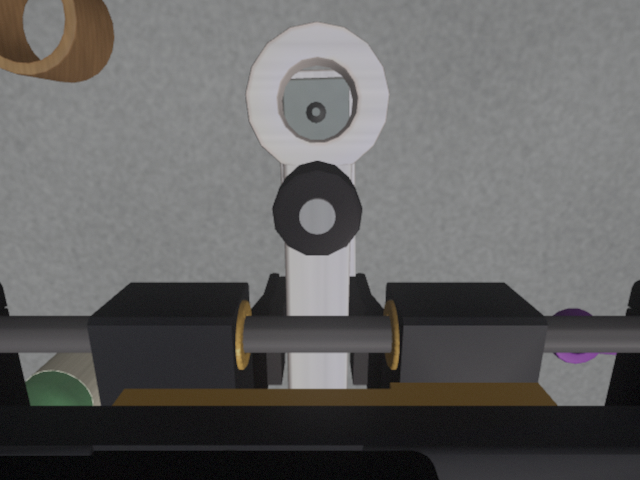

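Wrist view: the held arm is centred and straight in the jaws, eye at (317,95), roller (317,207), pin visible through the bore at (316,112). Now I'll turn it.

Request:
arm_command:
  rows:
    - {"fingers":10,"travel":[0,0,0],"roll":-2}
    - {"fingers":10,"travel":[0,0,0],"roll":-6}
    - {"fingers":10,"travel":[0,0,0],"roll":-12}
    - {"fingers":10,"travel":[0,0,0],"roll":-19}
    - {"fingers":10,"travel":[0,0,0],"roll":-26}
    - {"fingers":10,"travel":[0,0,0],"roll":-33}
    - {"fingers":10,"travel":[0,0,0],"roll":-40}
    - {"fingers":10,"travel":[0,0,0],"roll":-47}
    - {"fingers":10,"travel":[0,0,0],"roll":-54}
    - {"fingers":10,"travel":[0,0,0],"roll":-61}

```text
time_s: 6.15
tcp_pos: [0.5155, 0.1709, 0.1759]
ee_rot: [[0.882, -0.472, -0.003], [-0.472, -0.882, -0.002], [-0.002, 0.003, -1.0]]
wrist_force: [0.3, 0.5, -2.0]
gripper_width: 0.275
```

Request:
arm_command:
  rows:
    - {"fingers":10,"travel":[0,0,0],"roll":-7}
    - {"fingers":10,"travel":[0,0,0],"roll":-14}
    - {"fingers":10,"travel":[0,0,0],"roll":-21}
    - {"fingers":10,"travel":[0,0,0],"roll":-28}
    - {"fingers":10,"travel":[0,0,0],"roll":-35}
    - {"fingers":10,"travel":[0,0,0],"roll":-42}
    - {"fingers":10,"travel":[0,0,0],"roll":-49}
    - {"fingers":10,"travel":[0,0,0],"roll":-56}
    - {"fingers":10,"travel":[0,0,0],"roll":-63}
    - {"fingers":10,"travel":[0,0,0],"roll":-70}

```text
time_s: 7.15
tcp_pos: [0.5155, 0.1709, 0.1759]
ee_rot: [[0.745, 0.667, -0.003], [0.667, -0.745, -0.002], [-0.003, -0.001, -1.0]]
wrist_force: [0.1, -0.2, -3.3]
gripper_width: 0.275
```

Request:
arm_command:
  rows:
    - {"fingers":10,"travel":[0,0,0],"roll":-7}
    - {"fingers":10,"travel":[0,0,0],"roll":-14}
    - {"fingers":10,"travel":[0,0,0],"roll":-21}
    - {"fingers":10,"travel":[0,0,0],"roll":-28}
    - {"fingers":10,"travel":[0,0,0],"roll":-35}
    - {"fingers":10,"travel":[0,0,0],"roll":-42}
    - {"fingers":10,"travel":[0,0,0],"roll":-47}
    - {"fingers":10,"travel":[0,0,0],"roll":-50.5}
    - {"fingers":10,"travel":[0,0,0],"roll":-50.5}
    - {"fingers":10,"travel":[0,0,0],"roll":-50.5}

```text
time_s: 8.15
tcp_pos: [0.5158, 0.1711, 0.1765]
ee_rot: [[-0.035, 0.999, -0.002], [0.999, 0.035, -0.001], [-0.001, -0.002, -1.0]]
wrist_force: [-0.2, -0.7, -2.8]
gripper_width: 0.268
```

```bash
python3 - <<'E'
from h import *
s=sense();print(s['tcp_pos'],s['joints'],s['wrist_force'],s['gripper_width'],s['ee_rot'][:,0])
p,d=capture('wrist');P=cloud('wrist',d,s)
t=(P-s['tcp_pos'])@s['ee_rot']
m=(d>0)&(abs(t[...,1])<.03)&(t[...,0]>.015)&(t[...,0]<.13)&(t[...,2]>-.06)&(t[...,2]<.02)
Q=t[m];print('xmax',np.percentile(Q[:,0],99.8))
for n,a,b in(('web',.02,.03),('eye',.06,.11)):
    q=Q[(Q[:,0]>a)&(Q[:,0]<b)];print(n,len(q),q[:,1].min(),q[:,1].max(),np.median(q[:,2]))
a,_=capture('scene');b,dt=capture('top')
c=np.hstack([cv2.resize(a[150:330,190:430],(400,300),interpolation=2),cv2.resize(b[130:250,250:410],(400,300),interpolation=2)])
save('c3',c)
f,g=K('wrist');R,o=pose('wrist',s)
E
```

```text
[0.51578401 0.171085   0.17650805] [ 3.54475171e+01  1.70485905e+01 -1.57824509e+01 -9.53235184e-03
 -5.72906821e+01  1.46565080e+02] [-0.21902708 -0.70197459 -2.79083247] 0.2681272752684733 [-0.03503017  0.9993857  -0.0010539 ]
xmax 0.10376417330916599
web 1443 -0.012344003411268996 0.011632960657374304 -0.015377357766179664
eye 12949 -0.024300089547999316 0.02355885748411869 -0.015267838643850359
```

View pics/c3.png

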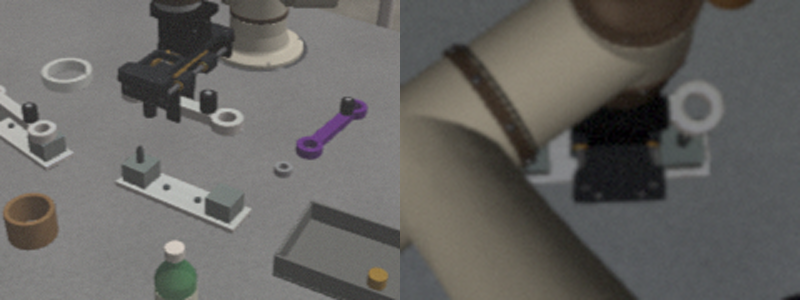

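The scene crop shows the roller end of the held arm over the bare rest post (228,120) and the empty pin at (140,155). The pin from the w2 view works out at (0.5166, 0.0897), agreeing with the earlier measurement. I'll shift by (-0.13, -0.2) cm and lower.

Request:
arm_command:
  rows:
    - {"fingers":10,"travel":[-0.1,-0.2,0.5],"roll":0}
    - {"fingers":10,"travel":[-0.1,-0.2,2],"roll":0}
    - {"fingers":10,"travel":[-0.1,-0.2,4],"roll":0}
    - {"fingers":10,"travel":[-0.1,-0.2,6],"roll":0}
    - {"fingers":10,"travel":[-0.1,-0.2,7.5],"roll":0}
    - {"fingers":10,"travel":[-0.1,-0.2,8.5],"roll":0}
    - {"fingers":10,"travel":[-0.1,-0.2,9],"roll":0}
    - {"fingers":10,"travel":[-0.1,-0.2,9],"roll":0}
    - {"fingers":10,"travel":[-0.1,-0.2,9],"roll":0}

```text
time_s: 9.2
tcp_pos: [0.5147, 0.1705, 0.0882]
ee_rot: [[-0.037, 0.999, 0.001], [0.999, 0.037, 0.001], [0.001, 0.001, -1.0]]
wrist_force: [0.7, 0.6, -1.9]
gripper_width: 0.273
```

```bash
python3 - <<'E'
from h import *
s=sense();print(s['tcp_pos'],s['wrist_force'],s['ee_rot'][:,0])
a,_=capture('scene');b,dt=capture('top')
c=np.hstack([cv2.resize(a[210:300,240:360],(400,300),interpolation=2),cv2.resize(b[150:225,300:400],(400,300),interpolation=2)])
save('c4',c)
P=cloud('top',dt);m=(P[...,2]>.074)&(P[...,2]<.105)&(P[...,1]<.125)&(P[...,1]>.05)&(abs(P[...,0]-.517)<.04)
r=cv2.minEnclosingCircle(P[m][:,:2].astype('float32')*1000);print(m.sum(),r,np.median(P[m],0))
E
```

```text
[0.51474036 0.17052646 0.08816766] [ 0.72714187  0.62472057 -1.92377513] [-3.66169429e-02  9.99329227e-01  5.44495115e-04]
202 ((517.9844360351562, 97.24040222167969), 27.497404098510742) [0.51808757 0.09396623 0.1025539 ]
```

View pics/c4.png

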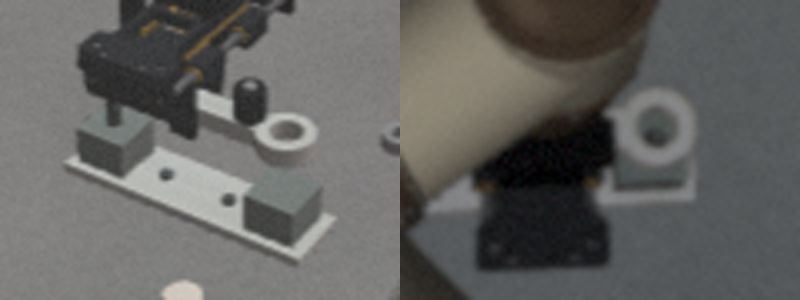

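Both views look right: the plain eye (655,127) is over the pin. Arm bottom is now about 0.085, just above the pin top. I'll go down the last 4 cm.

Request:
arm_command:
  rows:
    - {"fingers":10,"travel":[-0.1,-0.1,0.4],"roll":0}
    - {"fingers":10,"travel":[-0.1,-0.1,1],"roll":0}
    - {"fingers":10,"travel":[-0.1,-0.1,1.7],"roll":0}
    - {"fingers":10,"travel":[-0.1,-0.1,2.4],"roll":0}
    - {"fingers":10,"travel":[-0.1,-0.1,3],"roll":0}
    - {"fingers":10,"travel":[-0.1,-0.1,3.5],"roll":0}
    - {"fingers":10,"travel":[-0.1,-0.1,3.8],"roll":0}
    - {"fingers":10,"travel":[-0.1,-0.1,3.9],"roll":0}
    - {"fingers":10,"travel":[-0.1,-0.1,3.9],"roll":0}

```text
time_s: 10.2
tcp_pos: [0.5134, 0.1693, 0.0485]
ee_rot: [[-0.037, 0.999, 0.0], [0.999, 0.037, -0.0], [-0.0, 0.0, -1.0]]
wrist_force: [-0.1, 0.5, -2.5]
gripper_width: 0.265
```

Request:
arm_command:
  rows:
    - {"fingers":10,"travel":[0,0,0.1],"roll":0}
    - {"fingers":10,"travel":[0,0,0.1],"roll":0}
    - {"fingers":32,"travel":[0,0,0.1],"roll":0}
    - {"fingers":40,"travel":[0,0,0.1],"roll":0}
    - {"fingers":55,"travel":[0,0,0.1],"roll":0}
    - {"fingers":70,"travel":[0,0,0.1],"roll":0}
    - {"fingers":70,"travel":[0,0,0.1],"roll":0}
    - {"fingers":70,"travel":[0,0,0.1],"roll":0}

```text
time_s: 11.0
tcp_pos: [0.5133, 0.1692, 0.0476]
ee_rot: [[-0.036, 0.999, 0.0], [0.999, 0.036, 0.0], [0.0, 0.0, -1.0]]
wrist_force: [0.5, 0.2, -0.3]
gripper_width: 0.657
```

Request:
arm_command:
  rows:
    - {"fingers":70,"travel":[0,0,-0.5],"roll":0}
    - {"fingers":70,"travel":[0,0,-2],"roll":0}
    - {"fingers":70,"travel":[0,0,-4.5],"roll":0}
    - {"fingers":70,"travel":[0,0,-8],"roll":0}
    - {"fingers":70,"travel":[0,0,-12],"roll":0}
    - {"fingers":70,"travel":[0,0,-15.5],"roll":0}
    - {"fingers":70,"travel":[0,0,-18],"roll":0}
    - {"fingers":70,"travel":[0,0,-19.5],"roll":0}
    - {"fingers":70,"travel":[0,0,-20],"roll":0}
    - {"fingers":70,"travel":[0,0,-20],"roll":0}

```text
time_s: 12.0
tcp_pos: [0.5133, 0.1693, 0.2481]
ee_rot: [[-0.036, 0.999, 0.001], [0.999, 0.036, 0.001], [0.001, 0.001, -1.0]]
wrist_force: [-0.4, -0.7, -0.6]
gripper_width: 0.695
```

Request:
arm_command:
  rows:
    - {"fingers":70,"travel":[2,0,0],"roll":0}
    - {"fingers":70,"travel":[5,0,0],"roll":0}
    - {"fingers":70,"travel":[8.5,0,0],"roll":0}
    - {"fingers":70,"travel":[12,0,0],"roll":0}
    - {"fingers":70,"travel":[15,0,0],"roll":0}
    - {"fingers":70,"travel":[17,0,0],"roll":0}
    - {"fingers":70,"travel":[18,0,0],"roll":0}
    - {"fingers":70,"travel":[18,0,0],"roll":0}

```text
time_s: 12.8
tcp_pos: [0.5065, 0.3496, 0.2465]
ee_rot: [[-0.037, 0.999, -0.001], [0.999, 0.037, -0.001], [-0.001, -0.001, -1.0]]
wrist_force: [-0.3, 0.1, -0.4]
gripper_width: 0.699
```

```bash
python3 - <<'E'
from h import *
s=sense();print(s['tcp_pos'],s['wrist_force'])
a,_=capture('scene');b,dt=capture('top')
c=np.hstack([cv2.resize(a[190:300,160:360],(440,242),interpolation=2),cv2.resize(b[150:215,280:400],(360,242),interpolation=2)])
save('c5',c)
P=cloud('top',dt);z=P[...,2]
m=(abs(P[...,0]-.515)<.05)&(P[...,1]>.05)&(P[...,1]<.3)
q=P[m&(z>.055)&(z<.071)];print(cv2.minAreaRect(q[:,:2].astype('float32')*1000))
A=np.c_[q[:,:2],np.ones(len(q))];print('plane',np.linalg.lstsq(A,q[:,2],rcond=None)[0],np.median(q[:,2]))
for y0,y1 in((.06,.12),(.14,.2),(.22,.28)): print(y0,np.median(q[(q[:,1]>y0)&(q[:,1]<y1),2]))
r=m&(z>.085)&(z<.1);print('roller',P[r].mean(0))
E
```

```text
[0.5064502  0.34955988 0.24646405] [-0.2897349   0.11690686 -0.43632307]
((513.56396484375, 170.78582763671875), (46.44157409667969, 205.49375915527344), 2.5520098209381104)
plane [ 1.66495436e-02 -5.79570152e-05  5.45744586e-02] 0.06327283238196091
0.06 0.06327026024965199
0.14 0.06314600294960182
0.22 0.06309844998612124
roller [0.51201619 0.21930825 0.0913334 ]
```

View pics/c5.png

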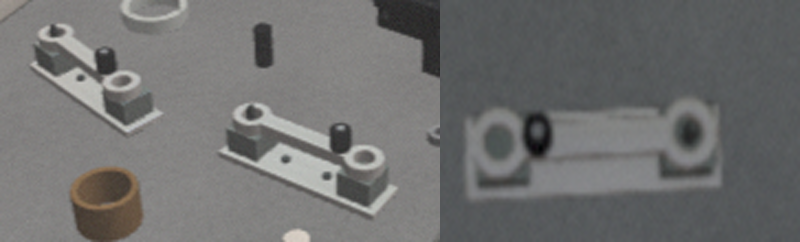

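The view shows the plain eye down on the pin (250,113) and the roller (340,137) at the rest-post end, matching the other arm. The top surface is level at 63 mm.

```bash
python3 -c "
from station import *
print(finish_job())"
```

```text
the job is handed in; nothing more can be done
None
```

The wrongly fitted arm, on the station at about (0.515, 0.17), is now refitted the right way round. I lifted it off its pin, turned it about 180°, lowered its plain eye onto the same pin and let go. The gripper is clear, 18 cm to the side and about 25 cm up.

- **Seating:** the top of the arm measures 63 mm above the bench at both ends and in the middle, so it is fully down and flat.
- **Alignment:** it points within about half a degree of the base plate's direction.
- **Roller end:** the roller is at the rest-post end, and its top is at 91 mm, as it should be.
- **Forces and time:** wrist force stayed at about 3 N or less in every reading. The robot's clock read about 13 s at hand-in.
- **Other arm:** I did not touch it, and it looks unchanged in the last picture.

No check failed. The trained networks did report the green and purple look-alikes as the arm, so I chose the real one from the pictures instead.

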